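# Kick the stand down and hold the bike frame stub upright

## Robot

A 6-joint arm with a two-finger parallel gripper is mounted at the origin on a cart in front of the work surface, level with it; the furniture and walls round the work are solid. World frame = base frame: x ahead of the robot, y to its left, z up, the work surface at z = 0. Lengths are in m, angles in rad, forces in N, time in s.
With the tool pointing down it reaches from about 0.325 to 0.775 m from the base axis. Payload 5.5 kg.
Tool frame: the origin (TCP) lies midway between the tips of the shut fingers; the grasp point (between the pads) lies 19 mm behind it; z points along the fingers, y is the line along which they close (so a half turn about z gives the same grasp; the last joint's range is limited). The gripper opens to 85 mm and grips with 20 to 120 N. Pads are 22 mm wide; open, the fingers measure 114 mm over their backs; the gripper's body (76 mm by 85 mm) begins 54 mm behind the grasp point. The pads swing forward as they close: fully open they stand 13 mm farther back than shut.
Start: joints at [-1.177, 0.091, 1.231, -0, 1.82, -0.057], TCP at [0.261, -0.54, 0.231] pointing down, gripper open.
Joint ranges: [-2.87, 2.87], [-0.86, 2.18], [0.17, 2.46], [-1.51, 4.65], [0.06, 2.69], [-2.65, 2.65]. Speed limits (rad/s): [2.57, 2.57, 3.01, 3.14, 3.14, 3.14].

## Interface

Orientations are given as a 3x3 rotation matrix whose columns are the frame's x, y, z axes.
In Python, from bench import telemetry, cams, workorder gives the robot as it stands.
- The arm moves only by the tool carry_out, never from a script. Its arguments are lists of equal length, an entry for each row: "linear": the shift along the tool's x, y, z in units of 750 mm (1.0 is 750 mm), a list of three; "turn": the turn about the tool's z in units of 180 degrees (1.0 is 180 degrees); "gripper": the closure, from -1 (fully open) to 1 (shut). In form: {"linear": [[x, y, z], ...], "turn": [turn, ...], "gripper": [gripper, ...]}. A call has 1 to 12 rows; each row is the pose to reach, as a shift and turn from the pose commanded when the call began, along the tool's axes at that moment, turning the shorter way round; what a row does not reach only later rows make up. A row lasts 1/10 s, in which the tool goes at most 50 mm and 8.59 degrees, less where a joint would pass 70% of its speed; a pose out of reach is approached as far as the arm can. A call with a number of a shift or a turn outside -1 to 1 is refused whole. A call with a gripper value outside its range is refused whole. The fingers move at their own pace and stop on an object; the grip force is fixed at half the most. Time passes only in rows, so rows that repeat a pose let the fingers close. It gives the time, the measured TCP pose, the force, the opening and the grip force at its end, in the units of the state.
- telemetry.get_state(): the state, without advancing time (a new reading comes with each control period).
- cams.camera(name): name is "scene" or "side" or "wrist"; returns a dict with "color" (480x640x3 uint8, red, green, blue), "fx", "fy", "cx", "cy" (pixels), "k1" (the pictures are not rectified: a ray, as slopes to the right and down, at radius r is drawn at 1 + k1 r^2 times it, then the intrinsics apply), "R" (3x3) and "t" (3): a world point X has camera coordinates R X + t; the wrist camera has in their place "tool_from_camera" (4x4, takes a point from camera to tool coordinates, whose origin is the TCP and whose axes are the flange's). Camera axes: x right, y down, z forward; pixel columns grow to the right and rows downward; lengths in m; the calibration is good to about 2 mm. A picture is of the moment at which its call begins: read the wrist's pose just before it. There is no depth.
- workorder.close_job(): hands the job in; it is judged then, once.
The state is a dict: "t": time; "q": joint angles; "joint_vel": joint speeds; "tau": joint torques, N m; "tool_pos": TCP position; "tcp_rot": TCP orientation; "contact_force": force on the tool from outside, world axes, zero at the start; "wrist_torque": the same for the moment, N m; "gripper_width": finger opening in m; "gripper_force": force on a finger pad.
Only numpy, scipy, OpenCV 4.12 (cv2) and the standard library are available. Lean on these libraries where they do the work, as an engineer would, in place of code of your own. Each camera call takes 0.05 s, during which the arm holds its last target. There are 200 camera calls.

## Task

While the little bike frame stub still leans on its padded rest, fold its kickstand down past the dead centre of the spring until it snaps home on its stop. Then grip the frame by its top tube, bring it gently upright off the rest and finish while still holding it there, plumb on its wheel and not tipped over towards the kickstand, so that a colleague can measure the foot's clearance. Leave the acrylic block, the carton and the little jar beside it where they are.

Things in the scene. Friction and masses are not known exactly. Their poses are not given: they have to be found in the camera images.
- frame_stub (a joint): Lean of the grey bike frame stub (310 mm long, 1.3 kg) about its tipping line, rad. 0: leaning 0.36 rad from plumb, seat tube on the black rest pad; 0.36: upright; 0.565: tipped the other way until the lowered kickstand's foot stands on the board. It swings freely: let go, it falls back to 0, or past upright to 0.565. About 3 N sideways at the top tube moves it.
- kickstand (a joint): Angle of the kickstand leg about its pivot, rad. 0: folded, pointing back beside the wheel and a little up, held by its spring. Press the foot down: it takes about 5 N at first, and past dead centre at 0.76 the spring pulls it on by itself to 1.85, down on its stop (foot 15 mm clear of the board with the frame upright). Pressing with over 15 N would lift the frame off its rest.
- top_tube (a point): Middle of the top tube, on its centre line: round, level, 25 mm diameter, bare 45 mm each way along y between the seat tube clamp (behind) and head tube (ahead), both ending 30 mm higher; 215 mm above the tipping line. y axis along the tube towards the fork, z axis up in the frame's mid plane (leans with it), x towards the rest's side.
- tip_line (a point): Fixed point on the tipping line (tyre contact to fork ball, along its y axis, level) on top of the cradle's 12 mm brown wooden board. The top tube's middle moves on an arc about it and is 215 mm straight above it when upright. x axis: level, from the kickstand's side to the rest, an aluminium post 170 mm tall, 30 mm wide, 104 mm along x and 59 mm back along y.
- kick_foot (a point): Middle of the kickstand's rubber foot, a cylinder 18 mm in diameter and 20 mm long along the leg; 74 mm from the pivot axis and 30 mm farther out from the frame than point kick_pivot. x axis along the pivot axis (into the frame), -y axis from pivot to foot.
- kick_pivot (a point): Centre of the kickstand's pivot boss (21 mm diameter), on the pivot axis, 42 mm out from the frame's mid plane on the side away from the rest. x axis along the pivot axis (into the frame); a rise of the joint value is a right-hand turn about it. -y axis from pivot to foot.
- tile: Clear acrylic block lying flat, 55x75x15 mm; bystander. Origin at the centre of its underside.
- carton: Small white component carton, 36x29x38 mm, standing; bystander. Origin at the centre of its underside.
- jar: Little sample jar with screw cap, 30 mm diameter, 28 mm high; bystander. Origin at the centre of its underside.

How it is judged:
By the outcome, as a careful person would: the job done as asked, in the order asked, and still so for the second after the job is handed in, while the arm keeps its last pose, push and grip.
It also fails if it takes over 45 s, if anything falls off the work surface, if the arm or the gripper's body presses on something with over 40 N, if the wrist force passes 120 N, or if a joint passes its speed limit or range.

## Working session

There is one attempt and no reset: what is moved stays moved. The work goes in short steps, Python scripts to look and compute and a tool call to move; the robot and the scene stay as the last step left them, time stands still between calls to the robot, and variables do not carry over. Pictures are saved under pics/ and viewed, at most 10 in all, crops included, and the job is handed in when it is done.

Besides the shell and the picture viewer there is one more tool, called after "Request:" by a JSON object that holds its "op" and its "data". carry_out: Moves the arm, as the interface text tells. Its arguments: {"type":"object","properties":{"linear":{"type":"array","items":{"type":"array","items":{"type":"number"}}},"turn":{"type":"array","items":{"type":"number"}},"gripper":{"type":"array","items":{"type":"number"}}},"required":["linear","turn","gripper"]}

```bash
ls; mkdir -p pics; python3 - <<'E'
from bench import telemetry, cams
import cv2, numpy as np
s=telemetry.get_state()
for k in s: print(k, np.round(s[k],3).tolist())
for n in ("scene","side","wrist"):
    c=cams.camera(n); cv2.imwrite(f"pics/{n}0.png",c["color"][:,:,::-1])
    np.save(f"pics/{n}0.npy",c,allow_pickle=True)
    print(n,{k:np.round(c[k],3).tolist() for k in c if k!="color"})
E
```

```text
pics
t 0.0
q [-1.177, 0.092, 1.232, 0.0, 1.82, -0.057]
joint_vel [0.0, 0.0, 0.002, 0.001, 0.001, -0.0]
tau [-0.0, -45.873, -41.802, 0.0, 0.012, -0.0]
tool_pos [0.261, -0.54, 0.23]
tcp_rot [[0.9, 0.436, -0.001], [0.436, -0.9, 0.002], [0.0, -0.002, -1.0]]
contact_force [0.407, -0.085, -0.311]
wrist_torque [-0.026, -0.07, -0.039]
gripper_force 0.0
gripper_width 0.086
scene {'fx': 530.663, 'fy': 530.663, 'cx': 316.856, 'cy': 233.434, 'k1': -0.163, 'R': [[-0.861, -0.509, -0.005], [-0.339, 0.58, -0.74], [0.38, -0.635, -0.672]], 't': [0.574, 0.149, 0.937]}
side {'fx': 454.127, 'fy': 454.127, 'cx': 309.673, 'cy': 243.497, 'k1': -0.018, 'R': [[0.977, -0.214, 0.012], [-0.065, -0.351, -0.934], [0.204, 0.912, -0.357]], 't': [-0.483, 0.259, 0.596]}
wrist {'fx': 389.927, 'fy': 389.927, 'cx': 320.095, 'cy': 226.067, 'k1': 0.001, 'tool_from_camera': [[-0.001, -0.96, -0.281, 0.072], [1.0, -0.001, -0.0, 0.001], [-0.0, -0.281, 0.96, -0.143], [0.0, 0.0, 0.0, 1.0]]}
```

View pics/scene0.png

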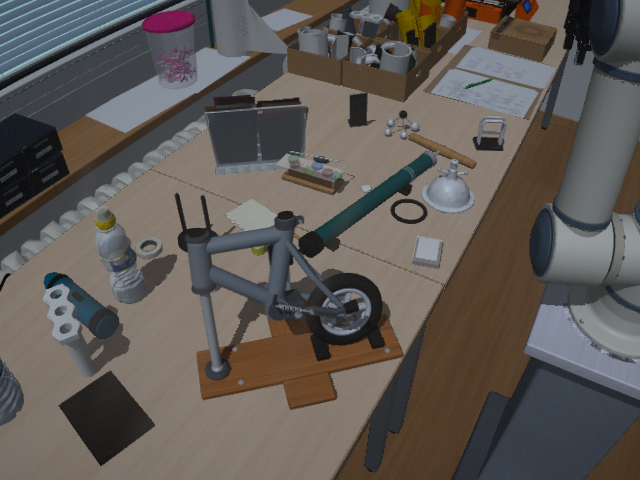

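View pics/side0.png

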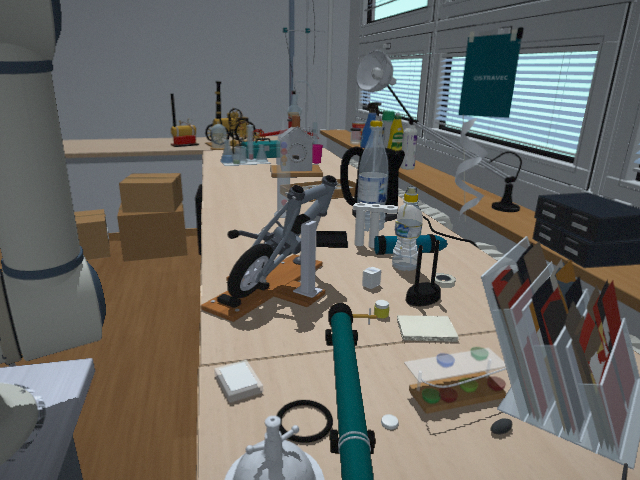

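The scene view shows the frame stub: head tube at (200,240), seat clamp (288,220), rear wheel (345,308), kickstand folded from about (280,310) to (350,305), with spring. The side view shows it leaning right onto the post (310,260). The black thing at (233,234) is probably the kickstand foot. I'll enlarge both views.

```bash
python3 - <<'E'
import cv2
a=cv2.imread("pics/scene0.png")[180:420,180:420]; cv2.imwrite("pics/sc1.png",cv2.resize(a,(600,600),interpolation=cv2.INTER_CUBIC))
a=cv2.imread("pics/side0.png")[165:325,190:400]; cv2.imwrite("pics/si1.png",cv2.resize(a,None,fx=3.75,fy=3.75,interpolation=cv2.INTER_CUBIC))
E
```

```text
(no output)
```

View pics/sc1.png

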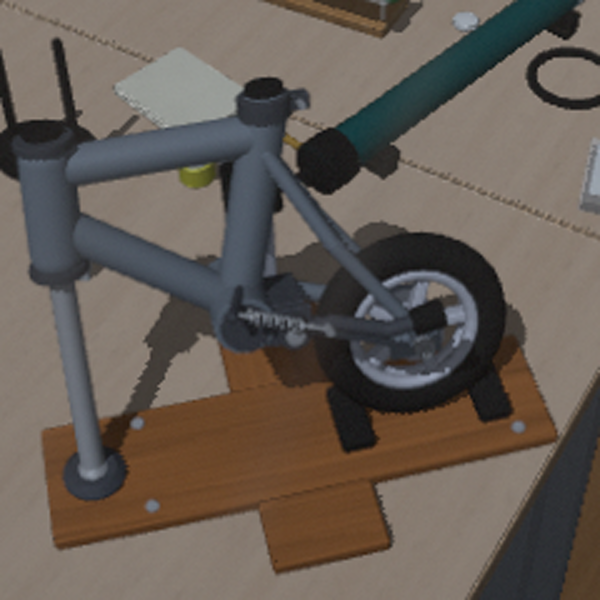

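View pics/si1.png

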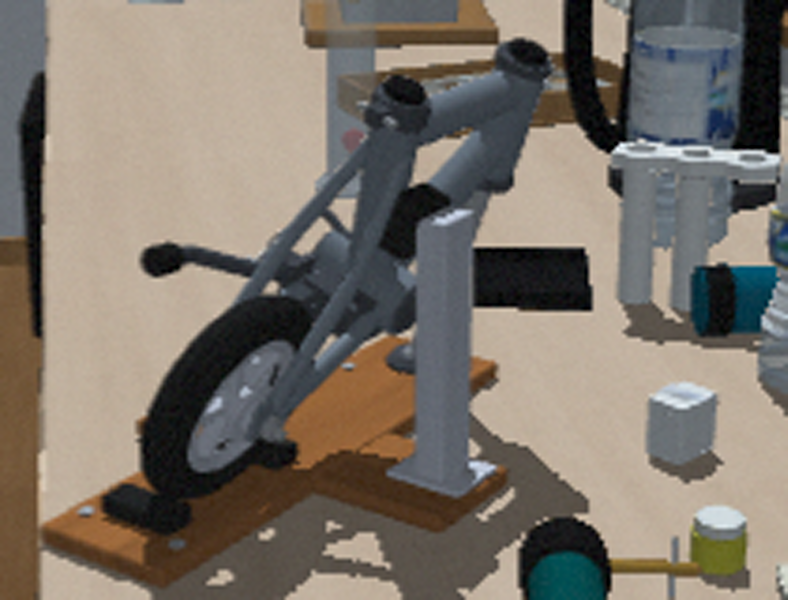

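The scene crop puts the foot at about px (351.2,307.2), seat clamp top (286.4,216.8), head top (198,234) and fork ball foot (218,371). In the side crop the foot is at px (233.2,234.3), seat top (297.5,189.5) and head top (329.2,180.5). Carton is at (371,278), jar at (382,310), both beyond the rest.

```bash
cat > h.py <<'E'
import numpy as np, cv2
def load(n): return np.load(f"pics/{n}.npy",allow_pickle=True).item()
def ray(c,uv,T=None):
    d=np.array([(uv[0]-c["cx"])/c["fx"],(uv[1]-c["cy"])/c["fy"]]); s=d.copy()
    for _ in range(20): s=d/(1+c["k1"]*(s@s))
    v=np.array([*s,1.]); 
    if T is None: o=-c["R"].T@c["t"]; v=c["R"].T@v
    else: v=T[:3,:3]@v; o=T[:3,3]
    return o,v/np.linalg.norm(v)
def plane(r,z): return r[0]+r[1]*(z-r[0][2])/r[1][2]
def tri(r1,r2):
    A=np.stack([r1[1],-r2[1]],1); s=np.linalg.lstsq(A,r2[0]-r1[0],rcond=None)[0]
    p,q=r1[0]+s[0]*r1[1],r2[0]+s[1]*r2[1]; return (p+q)/2,np.linalg.norm(p-q)
E
python3 - <<'E'
from h import *
np.set_printoptions(precision=4,suppress=True)
A,B=load("scene0"),load("side0")
for k in A:
    if k!="color": A[k]=np.array(A[k]);B[k]=np.array(B[k])
sc=lambda x,y:ray(A,(180+x/2.5-.3,180+y/2.5-.3)); si=lambda x,y:ray(B,(190+x/3.75-.3,165+y/3.75-.3))
for n,a,b in [("foot",(428,318),(162,260)),("head",(45,135),(522,58)),("seat",(266,92),(403,92)),("boardcorner backleft",(555,438),(45,535))]:
    print(n,*tri(sc(*a),si(*b)))
print("board z=.012:")
for n,p in [("fork ball foot",(95,478)),("corner frontL",(57,547)),("backL",(555,436)),("backR",(510,335)),("frontR",(42,430)),("tyre",(410,400))]: print(n,plane(sc(*p),.012))
for n,p in [("backL",(45,530)),("backR",(160,580)),("frontR",(495,372)),("frontL?",(380,335)),("rest foot",(445,485)),("jar",(718,570))]: print("side",n,plane(si(*p),.012 if n!="jar" else 0))
print("tile?",plane(ray(A,(428,252)),.015),plane(ray(B,(239,378)),.015))
E
```

```text
foot [0.4044 0.3444 0.1405] 0.0009409483366183398
head [0.6246 0.4061 0.2324] 0.0012182841290783826
seat [0.5335 0.3134 0.2374] 0.0022961829640693824
boardcorner backleft [0.3309 0.2912 0.0046] 0.002211843655437519
board z=.012:
fork ball foot [0.5716 0.4758 0.012 ]
corner frontL [0.5606 0.5289 0.012 ]
backL [0.3291 0.2948 0.012 ]
backR [0.3923 0.2319 0.012 ]
frontR [0.6255 0.4645 0.012 ]
tyre [0.4265 0.3169 0.012 ]
side backL [0.3326 0.2835 0.012 ]
side backR [0.3902 0.2187 0.012 ]
side frontR [0.6224 0.4462 0.012 ]
side frontL? [0.5591 0.5237 0.012 ]
side rest foot [0.5557 0.2941 0.012 ]
side jar [0.6834 0.1924 0.    ]
tile? [0.3824 0.0489 0.015 ] [0.3897 0.0335 0.015 ]
```

Measurements agree with the givens. The frame yaw is 45°. With u=(x−y)/√2 and v=(x+y)/√2, the tip line is at u≈0.0685, the top tube middle at v≈0.664, and the foot at (0.404,0.344,0.14). Next is a move to a via point with the fingers shutting.

Request:
{"op": "carry_out", "data": {"linear": [[0.541,-0.538,-0.093],[0.541,-0.538,-0.093],[0.541,-0.538,-0.093],[0.541,-0.538,-0.093],[0.541,-0.538,-0.093],[0.541,-0.538,-0.093],[0.541,-0.538,-0.093],[0.541,-0.538,-0.093],[0.541,-0.538,-0.093],[0.541,-0.538,-0.093],[0.541,-0.538,-0.093],[0.541,-0.538,-0.093]], "turn": [-0.106,-0.106,-0.106,-0.106,-0.106,-0.106,-0.106,-0.106,-0.106,-0.106,-0.106,-0.106], "gripper": [1,1,1,1,1,1,1,1,1,1,1,1]}}

```text
t: 1.35
tool_pos: [0.4513, 0.0032, 0.3013]
tcp_rot: [[0.706, 0.708, 0.0], [0.708, -0.706, 0.001], [0.001, -0.0, -1.0]]
contact_force: [0.5, -0.7, -0.2]
gripper_width: 0.0003
gripper_force: 0.0
```

Request:
{"op": "carry_out", "data": {"linear": [[0.278,-0.368,0.067],[0.278,-0.368,0.067],[0.278,-0.368,0.067],[0.278,-0.368,0.067],[0.278,-0.368,0.067],[0.278,-0.368,0.067],[0.278,-0.368,0.067],[0.278,-0.368,0.067],[0.278,-0.368,0.067]], "turn": [0,0,0,0,0,0,0,0,0], "gripper": [1,1,1,1,1,1,1,1,1]}}

```text
t: 2.25
tool_pos: [0.403, 0.3433, 0.2497]
tcp_rot: [[0.706, 0.708, -0.002], [0.708, -0.706, -0.002], [-0.002, 0.0, -1.0]]
contact_force: [0.2, -0.3, 0.1]
gripper_width: 0.0001
gripper_force: 0.0
```

```bash
python3 - <<'E'
from bench import telemetry, cams
import numpy as np, cv2
s=telemetry.get_state(); c=cams.camera("wrist")
print(s["t"],s["tool_pos"],np.round(s["q"],2))
c["pos"]=s["tool_pos"];c["rot"]=s["tcp_rot"]
np.save("pics/w1.npy",c,allow_pickle=True); cv2.imwrite("pics/w1.png",c["color"][:,:,::-1])
E
```

```text
2.25 [0.40298645 0.34325248 0.24971534] [ 0.64 -0.09  1.38 -0.    1.85  1.43]
```

View pics/w1.png

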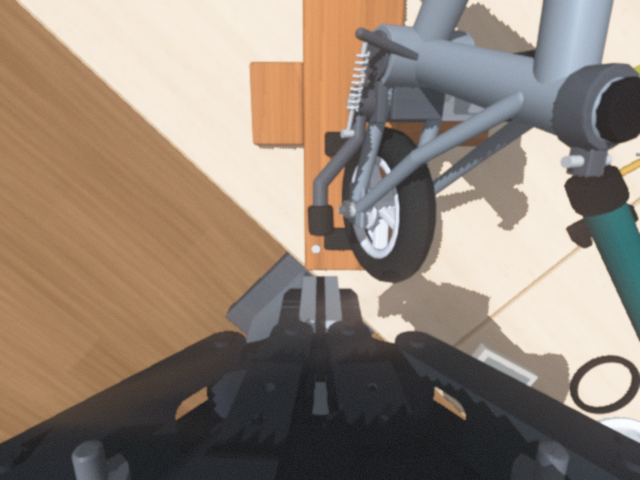

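The wrist view shows the foot at (320,218), straight ahead of the shut tips (320,280). The leg runs up to the pivot near (375,75), and the seat clamp is at (605,105).

```bash
python3 - <<'E'
from h import *
np.set_printoptions(precision=4,suppress=True)
c=load("w1");A=load("scene0");B=load("side0")
M=np.eye(4);M[:3,:3]=c["rot"];M[:3,3]=c["pos"];T=M@np.array(c["tool_from_camera"])
f=ray(c,(320,218),T)
uv=lambda p:np.array([(p[0]-p[1])/2**.5,(p[0]+p[1])/2**.5,p[2]])
print("plane",uv(plane(f,.1405)))
for n,C,p in (("scene",A,(351,307)),("side",B,(233,234))):
    for k in("R","t"):C[k]=np.array(C[k])
    q,e=tri(f,ray(C,p)); print(n,uv(q),e)
print("seat top",uv(plane(ray(c,(622,107),T),.241)), "board L/R edge", uv(plane(ray(c,(304,200),T),.012)),"screw",uv(plane(ray(c,(316,249),T),.012)))
E
```

```text
plane [0.0431 0.5306 0.1405]
scene [0.0431 0.5293 0.1386] 0.0014663353348050832
side [0.0429 0.5304 0.1405] 0.000618959120255706
seat top [0.155  0.6007 0.241 ] board L/R edge [0.0271 0.5141 0.012 ] screw [0.039  0.4622 0.012 ]
```

Request:
{"op": "carry_out", "data": {"linear": [[-0.004,0.001,0.06],[-0.004,0.001,0.12],[-0.004,0.001,0.12],[-0.004,0.0,0.128],[-0.004,-0.001,0.134],[-0.004,-0.002,0.14],[-0.0045,-0.004,0.147],[-0.0045,-0.006,0.153],[-0.0045,-0.006,0.153]], "turn": [0,0,0,0,0,0,0,0,0], "gripper": [1,1,1,1,1,1,1,1,1]}}

```text
t: 3.2
tool_pos: [0.3979, 0.3441, 0.1362]
tcp_rot: [[0.708, 0.706, 0.0], [0.706, -0.708, 0.001], [0.001, -0.001, -1.0]]
contact_force: [-2.1, 1.7, 4.8]
gripper_width: -0.0002
gripper_force: 2.0
```

Request:
{"op": "carry_out", "data": {"linear": [[0.001,-0.003,0.01],[0.003,-0.007,0.018],[0.006,-0.01,0.027],[0.01,-0.013,0.035],[0.015,-0.016,0.044],[0.021,-0.019,0.052],[0.027,-0.022,0.061],[0.034,-0.024,0.07],[0.034,-0.024,0.07]], "turn": [0,0,0,0,0,0,0,0,0], "gripper": [1,1,1,1,1,1,1,1,1]}}

```text
t: 4.1
tool_pos: [0.4033, 0.3742, 0.0819]
tcp_rot: [[0.708, 0.706, -0.002], [0.706, -0.708, -0.001], [-0.002, -0.0, -1.0]]
contact_force: [-0.2, -0.5, -0.2]
gripper_width: -0.0001
gripper_force: 0.0
```

```bash
python3 - <<'E'
from bench import telemetry, cams
import numpy as np, cv2
s=telemetry.get_state(); print(s["t"],s["contact_force"])
ims=[]
for n,(x,y) in (("scene",(180,180)),("side",(190,165))):
    c=cams.camera(n); np.save(f"pics/{n}2.npy",c,allow_pickle=True)
    ims.append(cv2.resize(c["color"][y:y+200,x:x+200,::-1],(400,400),interpolation=cv2.INTER_CUBIC))
cv2.imwrite("pics/c2.png",np.hstack(ims))
E
```

```text
4.1 [-0.23898116 -0.54564619 -0.22306969]
```

View pics/c2.png

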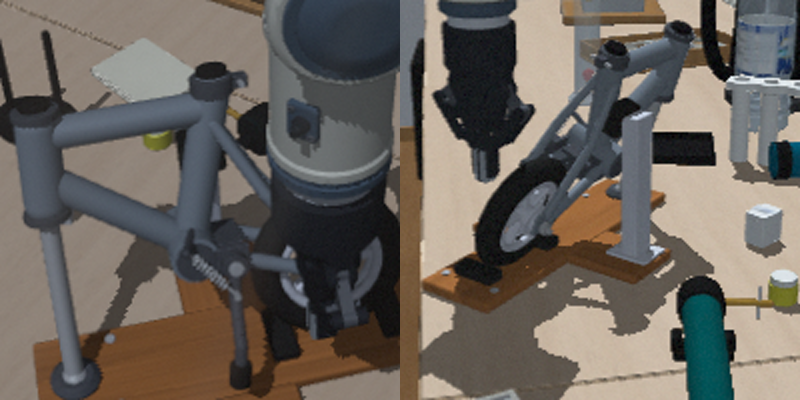

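The picture shows the kickstand leg hanging down (foot at left-panel (240,375)), with no force left on the tool. It has snapped home and the frame is still on its rest. Retreating up and over to the top tube, opening.

Request:
{"op": "carry_out", "data": {"linear": [[0,0,-0.06],[0,0,-0.12],[0,0,-0.18],[0,0,-0.25],[0,0,-0.316],[0.154,0.166,-0.316],[0.154,0.166,-0.316],[0.154,0.166,-0.316],[0.154,0.166,-0.316],[0.154,0.166,-0.316],[0.154,0.166,-0.316]], "turn": [0,0,0,0,0,0,0,0,0,0,0], "gripper": [1,1,1,1,-1,-1,-1,-1,-1,-1,-1]}}

```text
t: 5.3
tool_pos: [0.5732, 0.3673, 0.3204]
tcp_rot: [[0.709, 0.706, -0.001], [0.706, -0.709, 0.0], [-0.0, -0.0, -1.0]]
contact_force: [-0.7, 1.0, 0.1]
gripper_width: 0.0854
gripper_force: 0.0
```

```bash
python3 - <<'E'
from bench import telemetry, cams
import numpy as np, cv2
s=telemetry.get_state(); c=cams.camera("wrist")
print(s["t"],s["tool_pos"],s["gripper_width"])
c["pos"]=s["tool_pos"];c["rot"]=s["tcp_rot"]
np.save("pics/w2.npy",c,allow_pickle=True); cv2.imwrite("pics/w2.png",c["color"][:,:,::-1])
E
```

```text
5.3 [0.57315258 0.36734569 0.32043648] 0.08539317076808894
```

View pics/w2.png

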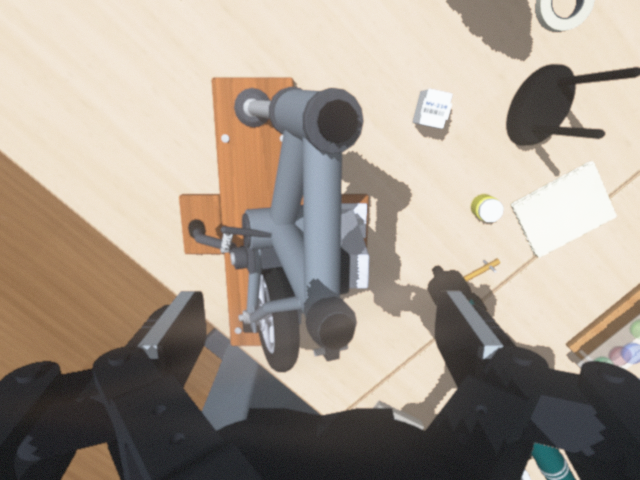

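The wrist view shows the tube running along column ~322 between head top (337,118) and seat top (333,322). The fingers are open on either side, and the lowered kickstand foot is at (197,230).

```bash
python3 - <<'E'
from h import *
np.set_printoptions(precision=4,suppress=True)
c=load("w2")
M=np.eye(4);M[:3,:3]=c["rot"];M[:3,3]=c["pos"];T=M@np.array(c["tool_from_camera"])
uv=lambda p:np.array([(p[0]-p[1])/2**.5,(p[0]+p[1])/2**.5,p[2]])
print("tcp",uv(c["pos"]))
g=c["color"].astype(int)
for r in (180,200,220,240,260): print(r,[ (x,g[r,x].tolist()) for x in range(290,352,6)] if r==220 else "", )
for n,p,z in (("head",(337,118),.241),("seat",(333,323),.241),("tubeL",(303,220),.213),("tubeR",(341,220),.213),("tube c fwd",(322,160),.213),("tube c back",(322,280),.213),("foot",(197,230),.04)): print(n,uv(plane(ray(c,p,T),z)))
E
```

```text
tcp [0.1455 0.665  0.3204]
180 
200 
220 [(290, [101, 108, 115]), (296, [102, 109, 118]), (302, [139, 152, 166]), (308, [151, 166, 178]), (314, [159, 172, 189]), (320, [160, 172, 190]), (326, [151, 164, 178]), (332, [130, 141, 152]), (338, [94, 101, 111]), (344, [160, 164, 175]), (350, [158, 164, 174])]
240 
260 
head [0.1559 0.7331 0.241 ]
seat [0.1545 0.6066 0.241 ]
tubeL [0.135  0.6673 0.213 ]
tubeR [0.1603 0.6672 0.213 ]
tube c fwd [0.1477 0.7069 0.213 ]
tube c back [0.1476 0.6239 0.213 ]
foot [0.0066 0.608  0.04  ]
```

Tube width comes out at 25.3 mm, which confirms its height. Tube centre u≈0.147, v≈0.668. Descending and closing.

Request:
{"op": "carry_out", "data": {"linear": [[0.003,0.002,0.05],[0.003,0.002,0.1],[0.003,0.002,0.14],[0.003,0.002,0.17],[0.003,0.002,0.17],[0.003,0.002,0.17],[0.003,0.002,0.17],[0.003,0.002,0.17],[0.003,0.002,0.17],[0.003,0.002,0.17],[0.003,0.002,0.17],[0.003,0.002,0.17]], "turn": [0,0,0,0,0,0,0,0,0,0,0,0], "gripper": [-1,-1,-1,-1,-1,0.2,0.4,0.6,0.8,1,1,1]}}

```text
t: 6.55
tool_pos: [0.576, 0.3685, 0.1948]
tcp_rot: [[0.708, 0.706, 0.002], [0.706, -0.708, 0.002], [0.002, 0.0, -1.0]]
contact_force: [-1.6, 0.8, 5.9]
gripper_width: 0.0235
gripper_force: 58.8
```

Request:
{"op": "carry_out", "data": {"linear": [[0,0,0],[0,-0.004,-0.0015],[0,-0.008,-0.003],[0,-0.012,-0.0043],[0,-0.016,-0.0056],[0,-0.02,-0.0068],[0,-0.0245,-0.008]], "turn": [0,0,0,0,0,0,0], "gripper": [1,1,1,1,1,1,1]}}

```text
t: 7.25
tool_pos: [0.5653, 0.3792, 0.2005]
tcp_rot: [[0.71, 0.704, 0.006], [0.704, -0.71, -0.002], [0.003, 0.006, -1.0]]
contact_force: [5.0, -3.5, 3.6]
gripper_width: 0.023
gripper_force: 58.7
```

Request:
{"op": "carry_out", "data": {"linear": [[0,-0.0085,-0.002],[0,-0.0165,-0.004],[0,-0.0255,-0.0057],[0,-0.0335,-0.007],[0,-0.0425,-0.0083],[0,-0.0505,-0.0092],[0,-0.0575,-0.0098],[0,-0.064,-0.0102],[0,-0.069,-0.0103],[0,-0.073,-0.0104],[0,-0.075,-0.0104],[0,-0.075,-0.0104]], "turn": [0,0,0,0,0,0,0,0,0,0,0,0], "gripper": [1,1,1,1,1,1,1,1,1,1,1,1]}}

```text
t: 8.45
tool_pos: [0.5247, 0.4201, 0.2095]
tcp_rot: [[0.709, 0.705, 0.006], [0.705, -0.709, 0.0], [0.004, 0.004, -1.0]]
contact_force: [3.8, -3.2, 9.1]
gripper_width: 0.023
gripper_force: 66.6
```

```bash
python3 - <<'E'
from bench import telemetry, cams
import numpy as np, cv2
s=telemetry.get_state(); p=s["tool_pos"]; print(s["t"],(p[0]-p[1])/2**.5,(p[0]+p[1])/2**.5,p[2],s["contact_force"],s["wrist_torque"])
ims=[]
for n,(x,y) in (("scene",(180,180)),("side",(190,165))):
    c=cams.camera(n); np.save(f"pics/{n}3.npy",c,allow_pickle=True)
    ims.append(cv2.resize(c["color"][y:y+220,x:x+150,::-1],(400,587),interpolation=cv2.INTER_CUBIC))
cv2.imwrite("pics/c3.png",np.hstack(ims))
E
```

```text
8.45 0.07394170307119884 0.6680810918998239 0.2095487311648422 [ 3.75888969 -3.17859429  9.1429737 ] [-1.19162658 -1.12042883 -0.07083301]
```

View pics/c3.png

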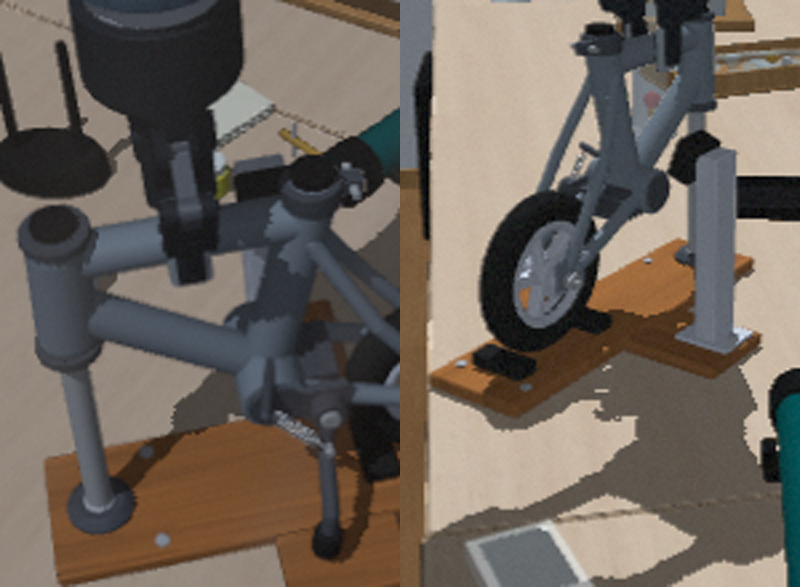

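The frame is nearly upright in the grip: seat top at left-panel (312,172) and right-panel (196,38), head top (55,228). The kickstand is down with its foot at (325,545), clear of the board. Next I measure the remaining lean.

```bash
python3 - <<'E'
from h import *
np.set_printoptions(precision=4,suppress=True)
A,B=load("scene3"),load("side3")
for C in(A,B):
    for k in("R","t"):C[k]=np.array(C[k])
uv=lambda p:np.array([(p[0]-p[1])/2**.5,(p[0]+p[1])/2**.5,p[2]])
k=400/150
sc=lambda x,y:ray(A,(180+x/k-.3,180+y/k-.3)); si=lambda x,y:ray(B,(190+x/k-.3,165+y/k-.3))
p,e=tri(sc(312,172),si(196,36)); print("seat",uv(p),e, uv(plane(sc(312,172),.257)),uv(plane(si(196,36),.257)))
print("head",uv(plane(sc(57,228),.257)))
print("fork foot",uv(plane(sc(99,508),.014)))
# tyre ellipse outer extremes in side: top & bottom of the black tyre
print("tyre bottom",uv(plane(si(140,345),.012)),"tyre top mid",uv(plane(si(150,195),.012+.1)))
# bias check, the same in the leaning views
A,B=load("scene0"),load("side0")
for C in(A,B):
    for q in("R","t"):C[q]=np.array(C[q])
a=ray(A,(180+266/2.5-.3,180+92/2.5-.3)); h=ray(A,(180+45/2.5-.3,180+135/2.5-.3))
print("lean seat",uv(plane(a,.241)),"head",uv(plane(h,.241)))
E
```

```text
seat [0.075  0.5978 0.2514] 0.005088466857240428 [0.072  0.6003 0.257 ] [0.0925 0.5723 0.257 ]
head [0.0647 0.7287 0.257 ]
fork foot [0.068  0.7417 0.014 ]
tyre bottom [0.068  0.5216 0.012 ] tyre top mid [0.0285 0.5867 0.112 ]
lean seat [0.15  0.599 0.241] head [0.1454 0.7287 0.241 ]
```

```bash
python3 - <<'E'
from bench import telemetry, cams
import numpy as np, cv2
s=telemetry.get_state(); c=cams.camera("wrist")
c["pos"]=s["tool_pos"];c["rot"]=s["tcp_rot"]
np.save("pics/w3.npy",c,allow_pickle=True)
a=c["color"][:,:,::-1][0:300,120:520]
b=np.load("pics/w2.npy",allow_pickle=True).item()["color"][:,:,::-1][60:360,160:400]
cv2.imwrite("pics/w3.png",cv2.resize(a,(800,600),interpolation=cv2.INTER_CUBIC))
E
```

```text
(no output)
```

View pics/w3.png

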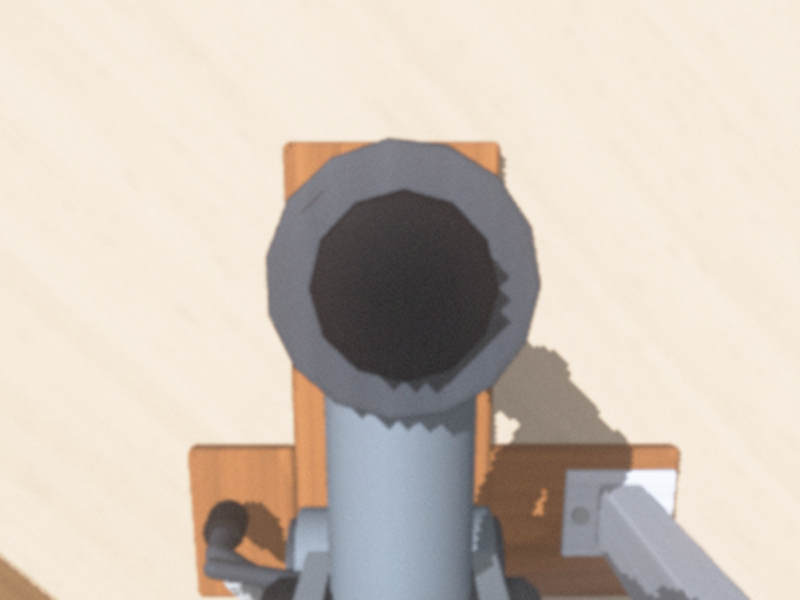

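The wrist view looks down the frame's mid plane. Head ring is at crop columns 267–540, the tube at 325–475 and the board's far edge at 284–500. So the board middle (392) sits slightly left of the tube (400.5), which means it still leans a little to the rest.

```bash
python3 - <<'E'
from h import *
np.set_printoptions(precision=4,suppress=True)
uv=lambda p:np.array([(p[0]-p[1])/2**.5,(p[0]+p[1])/2**.5,p[2]])
def C(n):
    c=load(n);M=np.eye(4);M[:3,:3]=c["rot"];M[:3,3]=c["pos"];return c,M@np.array(c["tool_from_camera"])
c,T=C("w3"); f=lambda x,y,z:uv(plane(ray(c,(120+x/2-.25,y/2-.25),T),z))
print("tcp",uv(c["pos"]))
for n,l,r,y,z in (("head",267,540,280,.257),("bore",310,498,285,.257),("tube",328,474,500,.227),("board end",284,500,150,.012),("board mid",293,492,425,.012),("bb",288,503,540,.1)):
    a,b=f(l,y,z),f(r,y,z);print(n,(a+b)/2,b[0]-a[0])
c,T=C("w2"); g=lambda x,y,z:uv(plane(ray(c,(x,y),T),z))
im=c["color"]; hsv=cv2.cvtColor(im,cv2.COLOR_RGB2HSV); m=cv2.inRange(hsv,(5,100,60),(18,255,255))
for row in (85,130,150,160,300,320): 
    x=np.where(m[row,180:330])[0]+180; print(row,x.min(),x.max(),g(x.min(),row,.012),g(x.max()+1,row,.012))
print("disc",g(252,107,.02))
E
```

```text
tcp [0.0741 0.6681 0.2095]
head [0.0754 0.7328 0.257 ] 0.03267687324010034
bore [0.0754 0.7323 0.257 ] 0.022542303819888393
tube [0.0751 0.6943 0.227 ] 0.0248742863959079
board end [0.0727 0.7693 0.012 ] 0.08823580525979206
board mid [0.0721 0.6536 0.012 ] 0.08948877513091956
bb [0.0735 0.6344 0.1   ] 0.07484548656954654
85 212 292 [0.0288 0.7646 0.012 ] [0.1171 0.7643 0.012 ]
130 216 276 [0.0295 0.7169 0.012 ] [0.098  0.7167 0.012 ]
150 217 279 [0.0289 0.6947 0.012 ] [0.1007 0.6946 0.012 ]
160 218 277 [0.0291 0.6834 0.012 ] [0.098  0.6832 0.012 ]
300 228 246 [0.0283 0.506  0.012 ] [0.0526 0.5059 0.012 ]
320 230 237 [0.029  0.4774 0.012 ] [0.0393 0.4773 0.012 ]
disc [0.0726 0.7414 0.02  ]
```

Two independent estimates give the tube 2.8 mm short of plumb. Correcting by that, gently.

Request:
{"op": "carry_out", "data": {"linear": [[0,-0.0012,0],[0,-0.0025,0],[0,-0.0037,0],[0,-0.0037,0],[0,-0.0037,0],[0,-0.0037,0],[0,-0.0037,0],[0,-0.0037,0]], "turn": [0,0,0,0,0,0,0,0], "gripper": [1,1,1,1,1,1,1,1]}}

```text
t: 9.4
tool_pos: [0.5233, 0.4215, 0.2096]
tcp_rot: [[0.71, 0.704, 0.007], [0.704, -0.71, -0.001], [0.004, 0.005, -1.0]]
contact_force: [5.2, -3.6, 9.0]
gripper_width: 0.0231
gripper_force: 66.6
```

```bash
python3 - <<'E'
from bench import telemetry
s=telemetry.get_state(); p=s["tool_pos"]; print(s["t"],(p[0]-p[1])/2**.5,p[2],s["contact_force"],s["joint_vel"].round(4) if hasattr(s["joint_vel"],"round") else s["joint_vel"])
E
```

```text
9.4 0.0719682350559233 0.20957708943121459 [ 5.18633708 -3.62893781  8.99283026] [-0.0014  0.0014 -0.0012 -0.0013 -0.002  -0.0021]
```

Request:
{"op": "carry_out", "data": {"linear": [[0,-0.0013,0],[0,-0.0013,0],[0,-0.0013,0],[0,-0.0013,0],[0,-0.0013,0]], "turn": [0,0,0,0,0], "gripper": [1,1,1,1,1]}}

```text
t: 9.9
tool_pos: [0.5214, 0.4234, 0.2091]
tcp_rot: [[0.709, 0.705, 0.004], [0.705, -0.709, 0.001], [0.004, 0.002, -1.0]]
contact_force: [0.5, -1.5, 8.5]
gripper_width: 0.0235
gripper_force: 67.4
```

```bash
python3 - <<'E'
from bench import telemetry, cams
from h import *
np.set_printoptions(precision=4,suppress=True)
s=telemetry.get_state(); c=cams.camera("wrist"); c["pos"]=s["tool_pos"];c["rot"]=s["tcp_rot"]
np.save("pics/w4.npy",c,allow_pickle=True)
u=lambda p:(p[0]-p[1])/2**.5
print(s["t"],u(s["tool_pos"]),s["tool_pos"][2],s["contact_force"])
for n in("w3","w4"):
    c=load(n);M=np.eye(4);M[:3,:3]=c["rot"];M[:3,3]=c["pos"];T=M@np.array(c["tool_from_camera"])
    hsv=cv2.cvtColor(c["color"],cv2.COLOR_RGB2HSV)
    wood=cv2.inRange(hsv,(3,100,60),(18,255,255)); dark=cv2.inRange(hsv,(0,0,0),(180,255,75))
    steel=cv2.inRange(hsv,(95,20,0),(130,255,255))
    def mid(m,rows,z,lo,hi):
        o=[]
        for r in rows:
            x=np.where(m[r,lo:hi])[0]+lo
            if len(x): o.append([u(plane(ray(c,(x.min()-.5,r),T),z)),u(plane(ray(c,(x.max()+.5,r),T),z))])
        o=np.median(o,0); return o.mean(),o[1]-o[0]
    print(n,"board",mid(wood,range(75,79),.012,230,400),"bore",mid(dark,range(132,150,3),.257,260,380),"tube",mid(steel,range(225,250,3),.227,278,362))
E
```

```text
9.9 0.06933526733496893 0.2090789526524412 [ 0.4714 -1.501   8.4629]
w3 board (np.float64(0.07244158214855129), np.float64(0.08833843651439842)) bore (np.float64(0.07557215681315127), np.float64(0.022151259890125938)) tube (np.float64(0.07495639885555858), np.float64(0.023926340832557333))
w4 board (np.float64(0.07213309979287741), np.float64(0.08821313964182335)) bore (np.float64(0.07040286160379049), np.float64(0.022024822258207753)) tube (np.float64(0.07027532574238926), np.float64(0.023902132392532992))
```

The tool stepped slightly past plumb (tube about 1.9 mm over). Bringing it back.

Request:
{"op": "carry_out", "data": {"linear": [[0,0.001,0],[0,0.002,0],[0,0.0025,0],[0,0.0025,0],[0,0.0025,0],[0,0.0025,0],[0,0.0025,0],[0,0.0025,0]], "turn": [0,0,0,0,0,0,0,0], "gripper": [1,1,1,1,1,1,1,1]}}

```text
t: 10.75
tool_pos: [0.5224, 0.4224, 0.2091]
tcp_rot: [[0.709, 0.706, 0.003], [0.706, -0.709, 0.002], [0.004, 0.001, -1.0]]
contact_force: [0.4, -1.1, 8.0]
gripper_width: 0.0228
gripper_force: 67.4
```

```bash
cat > m.py <<'E'
from bench import telemetry, cams
from h import *
s=telemetry.get_state(); c=cams.camera("wrist")
u=lambda p:(p[0]-p[1])/2**.5
print(s["t"],"tcp u",u(s["tool_pos"]),s["contact_force"])
M=np.eye(4);M[:3,:3]=s["tcp_rot"];M[:3,3]=s["tool_pos"];T=M@np.array(c["tool_from_camera"])
hsv=cv2.cvtColor(c["color"],cv2.COLOR_RGB2HSV)
wood=cv2.inRange(hsv,(3,100,60),(18,255,255)); dark=cv2.inRange(hsv,(0,0,0),(180,255,75)); steel=cv2.inRange(hsv,(95,20,0),(130,255,255))
def mid(m,rows,z,lo,hi):
    o=[]
    for r in rows:
        x=np.where(m[r,lo:hi])[0]+lo
        if len(x): o.append([u(plane(ray(c,(x.min()-.5,r),T),z)),u(plane(ray(c,(x.max()+.5,r),T),z))])
    return np.median(o,0).mean().round(4)
print("board",mid(wood,range(75,79),.012,230,400),"bore",mid(dark,range(132,150,3),.257,260,380),"tube",mid(steel,range(225,250,3),.227,278,362))
E
python3 m.py
```

```text
10.75 tcp u 0.07066846342613518 [ 0.36210022 -1.10877579  7.97655758]
board 0.0724 bore 0.0719 tube 0.0716
```

Request:
{"op": "carry_out", "data": {"linear": [[0,0.0008,0],[0,0.0008,0],[0,0.0008,0],[0,0.0008,0],[0,0.0008,0],[0,0.0008,0],[0,0.0008,0],[0,0.0008,0],[0,0.0008,0],[0,0.0008,0]], "turn": [0,0,0,0,0,0,0,0,0,0], "gripper": [1,1,1,1,1,1,1,1,1,1]}}

```text
t: 11.8
tool_pos: [0.5227, 0.4221, 0.209]
tcp_rot: [[0.708, 0.706, 0.003], [0.706, -0.708, 0.002], [0.004, 0.001, -1.0]]
contact_force: [0.6, -0.6, 7.0]
gripper_width: 0.0233
gripper_force: 67.4
```

```bash
python3 m.py
```

```text
11.8 tcp u 0.07118046804098738 [ 0.62991898 -0.58054685  7.00851517]
board 0.0721 bore 0.0724 tube 0.0721
```

Plumb (tube and board middle both at 0.0721), steady, and held with almost no side force. Handing in.

```bash
python3 -c "
from bench import workorder
print(workorder.close_job())"
```

```text
the job is handed in; nothing more can be done
None
```

The kickstand is down on its stop, and I handed the job in at 11.8 s with the frame held plumb by its top tube (tube and board middle within about 0.3 mm in the wrist camera); the acrylic block, carton and jar were not touched.

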